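Start the gecko-egg incubator

ROBOT

A 6-joint arm with a two-finger parallel gripper is mounted at the origin on the work surface. World frame = base frame: x ahead of the robot, y to its left, z up, the work surface at z = 0. Lengths are in mm, angles in rad, forces in N, time in s.
With the tool pointing down it reaches from about 275 to 850 mm from the base axis. Payload 19 kg.
Tool frame: the origin (TCP) lies on the centre line of the jaws, within the pads' length; the fingertips stand 17 mm ahead of it and the grasp point (between the pads) lies 2 mm behind it; z points along the fingers, y is the line along which they close (so a half turn about z gives the same grasp; the last joint's range is limited). The gripper opens to 85 mm and grips with 20 to 120 N. Pads are 22 mm wide; open, the fingers measure 114 mm over their backs; the gripper's body (76 mm by 85 mm) begins 54 mm behind the grasp point. The pads swing forward as they close: fully open they stand 13 mm farther back than shut.
Start: joints at [-1.326, 0.15, 1.437, -0, 1.554, -0.134], TCP at [212.611, -534.218, 248.267] pointing down, gripper open.
Joint ranges: [-2.8, 2.8], [-0.68, 2.1], [0.12, 2.68], [-1.39, 4.53], [0.16, 2.79], [-2.81, 2.81]. Speed limits (rad/s): [1.89, 1.89, 2.22, 3.01, 3.01, 3.01].

INTERFACE

Orientations are given as [roll, pitch, yaw] about the fixed x, y, z axes, in that order (R = Rz(yaw) Ry(pitch) Rx(roll)).
In Python, from plant import observe, cams, workorder, models gives the robot as it stands. The module is installed in compiled form; this text tells all that it offers.
- The arm moves only by the shell command python3 -m crank 'ROWS' [FORCE]. ROWS is JSON, a list of rows, each an object of numbers: "dx", "dy", "dz": the shift along the world's x, y, z in m; "twist": the turn about the world's z in degrees; "fingers": the finger opening in m, from 0 to 0.0854. A call has 1 to 8 rows; each row is the pose to reach, as a shift and turn from the pose commanded when the call began; what a row does not reach only later rows make up. A row lasts 1/10 s, in which the tool goes at most 50 mm and 8.59 degrees, less where a joint would pass 70% of its speed; a pose out of reach is approached as far as the arm can. A call with a gripper value outside its range is refused whole. The fingers move at their own pace and stop on an object; FORCE is the grip in N (left out, the last holds). Time passes only in rows, so rows that repeat a pose let the fingers close. It gives the time, the measured TCP pose, the force, the opening and the grip force at its end, in the units of the state.
- observe(): the state, without advancing time (a new reading comes with each control period).
- cams.camera(name): name is "scene" or "top" or "wrist"; returns the picture (420x560x3 uint8, red, green, blue); there is no depth.
- cams.camera_info(name): a dict with "fov_y" (degrees; the focal length in pixels is half the picture's height over the tangent of half this angle, whatever the lens; pixels are square), "cx", "cy" (the principal point, pixels), "cam_to_world" (4x4, takes a point from camera to world coordinates). Camera axes: x right, y down, z forward; pixel columns grow to the right and rows downward; lengths in mm; the calibration is good to about 2 mm. A picture is of the moment at which its call begins: read the wrist's pose just before it. camera_info takes no time and is no camera call; for the wrist camera it gives the pose at the moment of the call.
- workorder.hand_in(): hands the job in; it is judged then, once.
Trained networks look in the newest picture that a camera, given by its name, has taken for a name from the list of things; names that differ only in an ending like _2 or _b are one class to them, and where a whole thing is asked for, a point or a joint stands for the part that bears it (a point fixed in the world has none). Each returns a list of dicts, best first, with "conf" (0 to 1); they miss things now and then, are a little off and sometimes report something else, mostly with a low value. They report only what shows in the picture. A call takes as long as a camera call. They do not tell look-alikes from the thing itself.
- models.find_in(thing, camera): "centre" ([x, y, z] in mm, in world coordinates, good to about 4 mm: the middle of the surface that is visible of it).
- models.place_of(thing, camera): "centre" ([x, y, z] in mm, in world coordinates, good to about 4 mm: a listed point, or the origin of a listed thing).
The state is a dict: "clock": time; "q": joint angles; "joint_vel": joint speeds; "joint_efforts": joint torques, N m; "eef_pos": TCP position; "tcp_rot": TCP orientation; "ft_force": force on the tool from outside, world axes, zero at the start; "wrist_torque": the same for the moment, N m; "gripper_width": finger opening in mm; "finger_force": force on a finger pad.
Only numpy, scipy, OpenCV 4.12 (cv2) and the standard library are available. Lean on these libraries where they do the work, as an engineer would, in place of code of your own. Each camera call takes 0.05 s, during which the arm holds its last target. There are 200 camera calls.

TASK

Stand the white egg tub inside the open incubator, keeping it upright all the way and setting it down gently, and let go of it. Then lower the hinged lid gently until it is fully shut, without slamming it, and after that turn the thermostat dial so that its white pointer lines up with the green mark. Leave the sieve, petri dish, tweezers and ceramic cave where they are.

Things in the scene. Friction and masses are not known exactly. Their poses are not given: they have to be found in the camera images.
- tub: Compact white round tub with a white twist cap and a green band, 62 mm diameter (cap 64 mm), 72 mm tall, about 0.2 kg, standing loose on the black shelf top. Origin at the centre of its underside, z up its axis.
- incubator: White open-topped box, fixed, 200 x 200 x 88 mm, walls 9 mm, so 182 x 182 mm inside; inner floor 9 mm above its underside. It stands on the shelf top. The free room under the open lid is widest in its front half. Origin at the centre of its underside; x points horizontally from its front to its hinge side (far from the robot), z up.
- lid (a joint): Angle of the incubator's blue lid about its hinge, rad: 0 fully shut, growing as it opens (1.57 upright); starts open at 1.25 to 1.5, leaning over the box. A stiff hinge (about 0.4 N m of friction): it stays where it is left and must be pushed all the way down, about 1 to 4 N at its free edge.
- lid_hinge (a point): Point on the lid's hinge axis, mid-width, on the top of the incubator's far wall (100 mm along incubator x from its centre, 88.5 mm up). The lid is a 200 x 200 x 10 mm slab; its underside passes through the hinge axis. When shut it lies level over the box with its top at 98.5 mm.
- lid_edge (a point): Mid-width of the lid's free edge on the outer (upper) face, 200 mm from the hinge axis. A 70 mm wide, 8 mm thick grip tab sticks out 20 mm beyond this edge in the plane of the lid.
- thermostat: Grey thermostat box 150 x 160 x 50 mm on a plywood riser 150 x 160 x 100 mm, fixed. Its control face looks up and back at the robot: the face normal is tilted 30 degrees from vertical towards the thermostat's -x. The middle of the face is about 180 mm up. Origin at the centre of the riser's underside; x points horizontally away from the face (uphill), z up.
- dial_grip (a point): Point on the dial's axis at the height to grip, 31 mm above the dial's foot (10 mm below the top of its bar). The dial axis is the face normal. The black dial is a 66 mm disc, 8 mm thick, with a bar grip 58 mm long, 16 mm wide, 33 mm high across it, lying along the pointer's direction; top of the bar 41 mm above the foot, the foot being on the face.
- dial_pointer (a point): Point 45 mm out from the dial's axis in the direction of its pointer (the end of the bar with the white line), just above the face; it turns with the dial.
- mark_point (a point): Point 45 mm out from the dial's axis at the green mark on the white scale, just above the face, at the same height as the pointer's point. The mark does not move during the task.
- dial (a joint): Turn of the dial, rad, growing clockwise as seen looking at the face; range 0 to 1.7. At 0 the pointer stands 0.75 rad anticlockwise of straight uphill. The mark always lies clockwise of the starting pointer, 0.6 to 1.5 rad on. The dial stays where it is left (friction about 0.06 N m).
- mark (a joint): Where the green mark stands on the same scale as the dial's turn, rad: the dial should end at this value.
- sieve: Yellow plastic sieve, 136 mm across, 45 mm tall, with an 80 mm handle along its x; bystander. Origin at the centre of its underside.
- petri_dish: Open glass petri dish, 90 mm across, 15 mm tall; bystander. Origin at the centre of its underside.
- tweezers: Stainless tweezers lying flat, 180 mm long along their x, 6 mm thick; bystander. Origin at mid-length on the underside.
- cave: Tan ceramic cave, a dome 120 mm across and 72 mm tall with a dark doorway; bystander. Origin at the centre of its underside.
Things that resemble listed ones, but are neither listed nor needed, are in the scene too. Of the things like the tub, leave any that is blue or brown; of the rest the smaller one is meant.

How it is judged (in metres and radians):
On the way, in this order (a step that is already met when the one before it is completed fails the run):
1. the tub stands upright on the incubator's floor, let go (x of tub in the frame of incubator between -0.068 and 0.068 m and y of tub in the frame of incubator between -0.068 and 0.068 m and z of tub in the frame of incubator below 0.02 m and angle between tub's own z axis and vertical below 0.1 rad and linear speed of tub below 0.03 m/s and contact force between the fingers and tub below 0.1 N and value of joint lid above 0.5 rad), for 0.2 s.
2. the lid is fully shut (x of tub in the frame of incubator between -0.068 and 0.068 m and y of tub in the frame of incubator between -0.068 and 0.068 m and z of tub in the frame of incubator below 0.02 m and angle between tub's own z axis and vertical below 0.1 rad and linear speed of tub below 0.03 m/s and value of joint lid below 0.03 rad), for 0.2 s.
3. the dial's pointer is at the green mark, the lid still shut (value of joint lid below 0.03 rad and distance between dial_pointer and mark_point below 0.0058 m), for 0.2 s.
At the end, for the whole second after the job is handed in: The tub stands upright (within 0.1 rad) and at rest on the incubator's floor, the lid is shut (within 0.03 rad) and the dial's pointer is at the green mark (within 5.8 mm at 45 mm radius, about 7 degrees) (all of step 3 and x of tub in the frame of incubator between -0.068 and 0.068 m and y of tub in the frame of incubator between -0.068 and 0.068 m and z of tub in the frame of incubator below 0.02 m and angle between tub's own z axis and vertical below 0.1 rad and linear speed of tub below 0.03 m/s and contact force between the fingers and tub below 0.1 N); the robot touches nothing.
It fails at once if the tub is tipped by more than 0.45 rad (angle between tub's own z axis and vertical above 0.45 rad).
It fails at once if the tub is dropped into the incubator (faster than 0.5 m/s close over its floor, a fall of about 13 mm) or rammed against it (over 80 N) ((x of tub in the frame of incubator between -0.068 and 0.068 m and y of tub in the frame of incubator between -0.068 and 0.068 m and z of tub in the frame of incubator below 0.06 m and linear speed of tub above 0.5 m/s) or contact force between tub and incubator above 80 N).
It fails at once if the lid is slammed (closing faster than 1.6 rad/s) (velocity of joint lid below -1.6 rad/s).
It fails at once if the sieve, petri dish, tweezers or cave is moved by more than 25 mm (distance of any of sieve, petri_dish, tweezers, cave from where it was at the start of the episode above 0.025 m).
It also fails if it takes over 72 s, if anything falls off the work surface, if the arm or the gripper's body presses on something with over 40 N, if the wrist force passes 120 N, or if a joint passes its speed limit or range.

## Working session

There is one attempt and no reset: what is moved stays moved. The work goes in short steps, Python scripts to look and compute and a shell command to move; the robot and the scene stay as the last step left them, time stands still between calls to the robot, and variables do not carry over. Pictures are saved under pics/ and viewed, at most 14 in all, crops included, and the job is handed in when it is done.

```bash
mkdir -p pics; cat > h.py <<'E'
import numpy as np, cv2
from plant import observe, cams, workorder, models
def shot(c,f):
    im=cams.camera(c); cv2.imwrite('pics/'+f,cv2.cvtColor(im,cv2.COLOR_RGB2BGR)); return im
def proj(c,p):
    i=cams.camera_info(c); f=210/np.tan(np.radians(i['fov_y'])/2)
    q=np.linalg.inv(np.array(i['cam_to_world']))@np.append(p,1)
    return np.round([i['cx']+f*q[0]/q[2], i['cy']+f*q[1]/q[2]],1)
def ray(c,u,v,z):
    i=cams.camera_info(c); f=210/np.tan(np.radians(i['fov_y'])/2); T=np.array(i['cam_to_world'])
    d=T[:3,:3]@np.array([(u-i['cx'])/f,(v-i['cy'])/f,1]); o=T[:3,3]
    return np.round(o+d*(z-o[2])/d[2],1)
E
python3 - <<'E'
from h import *
for c in ('scene','top'):
    shot(c,c+'1.png')
    for t in 'tub incubator lid lid_hinge lid_edge thermostat dial_grip dial_pointer mark_point sieve petri_dish tweezers cave'.split():
        print(c,t,[(np.round(d['centre']).tolist(),round(d['conf'],2),proj(c,d['centre']).tolist()) for d in models.place_of(t,c)] if t!='lid' else '')
    i=cams.camera_info(c); print(i['fov_y'],np.round(i['cam_to_world'],2).tolist())
o=observe(); print(o['clock'],o['eef_pos'],o['tcp_rot'])
E
```

```text
scene tub [([362.0, -26.0, -4.0], 0.84, [223.8, 214.8]), ([504.0, 96.0, -1.0], 0.82, [283.1, 203.7]), ([488.0, -28.0, -5.0], 0.69, [259.0, 230.8]), ([385.0, 120.0, -2.0], 0.56, [254.0, 185.2]), ([366.0, 259.0, 1.0], 0.4, [270.0, 154.8])]
scene incubator [([581.0, -237.0, 4.0], 0.91, [250.2, 296.8]), ([663.0, -223.0, 286.0], 0.55, [277.5, 247.0])]
scene lid 
scene lid_hinge [([678.0, -217.0, 91.0], 0.68, [284.9, 290.2]), ([660.0, -220.0, 285.0], 0.16, [276.9, 245.8])]
scene lid_edge [([662.0, -222.0, 287.0], 0.79, [277.4, 246.2])]
scene thermostat [([579.0, 250.0, -4.0], 0.71, [325.9, 179.8]), ([545.0, 251.0, 210.0], 0.32, [319.7, 127.9])]
scene dial_grip [([547.0, 250.0, 208.0], 0.59, [320.0, 129.0])]
scene dial_pointer [([592.0, 273.0, 205.0], 0.56, [336.9, 129.9])]
scene mark_point []
scene sieve [([679.0, 2.0, 1.0], 0.69, [320.6, 247.2])]
scene petri_dish [([366.0, 260.0, -0.0], 0.85, [269.9, 154.8])]
scene tweezers [([470.0, -500.0, -3.0], 0.57, [160.3, 360.8])]
scene cave [([477.0, 500.0, 1.0], 0.89, [330.2, 121.7]), ([545.0, 251.0, 213.0], 0.16, [319.7, 127.1])]
42.160177201893
[... 419 characters left out ...]
217.0, 288.0], 0.74, [364.4, 164.9])]
top thermostat []
top dial_grip [([550.0, 253.0, 210.0], 0.82, [205.1, 205.5])]
top dial_pointer [([592.0, 276.0, 203.0], 0.59, [198.4, 192.4])]
top mark_point [([592.0, 272.0, 204.0], 0.7, [199.5, 192.6]), ([679.0, 6.0, -1.0], 0.2, [286.0, 180.4])]
top sieve [([681.0, 4.0, 0.0], 0.88, [286.7, 179.8])]
top petri_dish [([361.0, 260.0, 0.0], 0.73, [213.2, 268.8])]
top tweezers [([466.0, -503.0, 3.0], 0.67, [430.6, 239.6])]
top cave []
56.57791960839724 [[0.0, -0.99, 0.13, 355.08], [-1.0, -0.0, 0.01, 15.63], [-0.01, -0.13, -0.99, 1377.32], [0.0, 0.0, 0.0, 1.0]]
1.3 [ 212.61464677 -534.22231846  248.25972995] [-3.14147073e+00  5.45786266e-06  3.78807740e-01]
```

View pics/scene1.png

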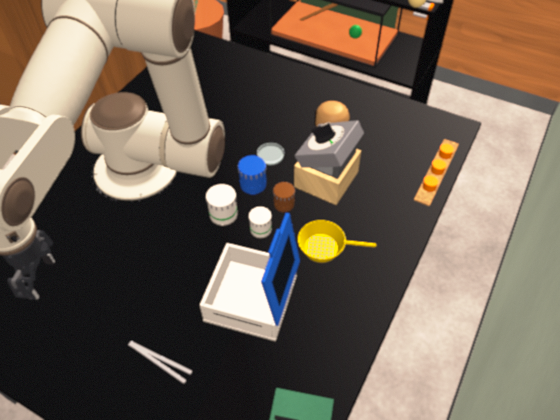

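View pics/top1.png

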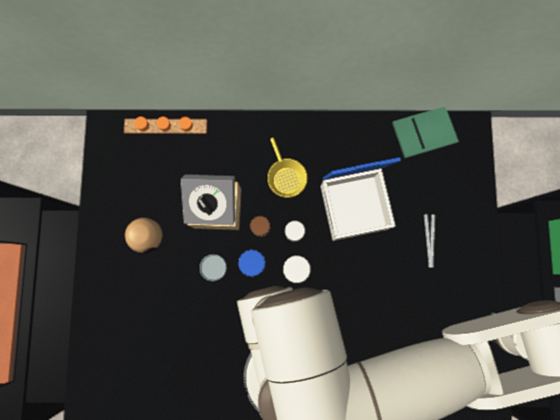

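```bash
python3 -m crank '[{"dx":0.03,"dy":0.04,"twist":-6},{"dx":0.055,"dy":0.08,"twist":-12},{"dx":0.08,"dy":0.12,"twist":-12},{"dx":0.105,"dy":0.16,"twist":-12},{"dx":0.13,"dy":0.2,"twist":-12},{"dx":0.15,"dy":0.245,"twist":-12},{"dx":0.17,"dy":0.29,"twist":-12},{"dx":0.185,"dy":0.335,"twist":-12}]'
python3 -m crank '[{"dx":0.02,"dy":0.045},{"dx":0.04,"dy":0.09},{"dx":0.06,"dy":0.13},{"dx":0.07,"dy":0.17},{"dx":0.07,"dy":0.17},{"dx":0.07,"dy":0.17}]'
python3 - <<'E'
from h import *
o=observe(); print(o['clock'],o['eef_pos'],o['tcp_rot'],o['ft_force'])
shot('wrist','w1.png')
print([(np.round(d['centre']).tolist(),round(d['conf'],2)) for d in models.place_of('tub','wrist')])
im=shot('top','top2.png')
cv2.imwrite('pics/top2c.png',cv2.cvtColor(cv2.resize(im[140:260,170:410],None,fx=3.3,fy=3.3,interpolation=cv2.INTER_CUBIC),cv2.COLOR_RGB2BGR))
for u,v in [(323,187),(381,170),(395,229),(332,240)]: print(ray('top',u,v,88))
for c in('top','top','scene','scene'):
    if c=='scene': cams.camera(c)
    for t in('incubator','lid_hinge','lid_edge'): print(c,t,[(np.round(d['centre']).tolist(),round(d['conf'],2)) for d in models.place_of(t,c)])
E
```

```text
1.3 [ 212.61464677 -534.22231846  248.25972995] [-3.14147073e+00  5.45786266e-06  3.78807740e-01] [-0.10850771 -0.89279411 -0.39325928]
[]
[ 635.4 -118.1   88. ]
[ 694.6 -314.7   88. ]
[ 494.1 -355.1   88. ]
[ 456.7 -146.1   88. ]
top incubator [([585.0, -242.0, 2.0], 0.81)]
top lid_hinge [([679.0, -218.0, 86.0], 0.59)]
top lid_edge [([658.0, -218.0, 288.0], 0.92)]
top incubator [([585.0, -242.0, 2.0], 0.81)]
top lid_hinge [([679.0, -218.0, 86.0], 0.59)]
top lid_edge [([658.0, -218.0, 288.0], 0.92)]
scene incubator [([580.0, -236.0, 6.0], 0.96)]
scene lid_hinge [([677.0, -222.0, 92.0], 0.6), ([546.0, 250.0, 210.0], 0.35)]
scene lid_edge [([659.0, -229.0, 289.0], 0.75), ([368.0, 261.0, -2.0], 0.49)]
scene incubator [([581.0, -240.0, 5.0], 0.6)]
scene lid_hinge [([680.0, -218.0, 87.0], 0.77)]
scene lid_edge [([662.0, -223.0, 288.0], 0.62), ([476.0, 503.0, 3.0], 0.33)]validation failed for argument at $[0]...
validation failed for argument at $[0]...
```

View pics/top2c.png

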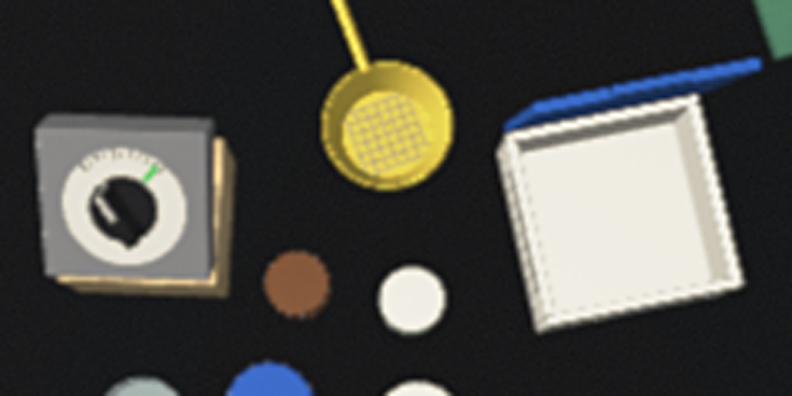

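View pics/w1.png

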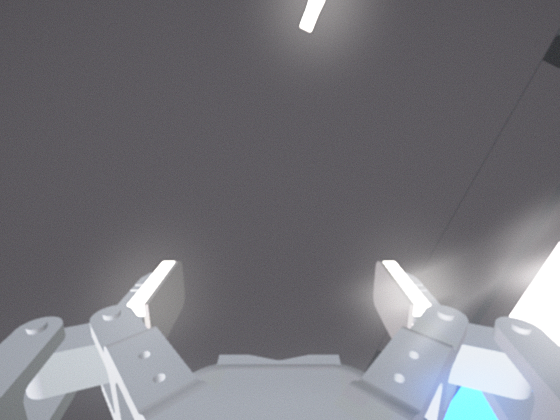

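```bash
python3 -m crank '[{"dx":0.03,"dy":0.04,"dz":0,"twist":-5,"fingers":0.085},{"dx":0.055,"dy":0.08,"dz":0,"twist":-9,"fingers":0.085},{"dx":0.08,"dy":0.12,"dz":0,"twist":-9,"fingers":0.085},{"dx":0.105,"dy":0.16,"dz":0,"twist":-9,"fingers":0.085},{"dx":0.13,"dy":0.2,"dz":0,"twist":-9,"fingers":0.085},{"dx":0.15,"dy":0.245,"dz":0,"twist":-9,"fingers":0.085},{"dx":0.17,"dy":0.29,"dz":0,"twist":-9,"fingers":0.085},{"dx":0.185,"dy":0.335,"dz":0,"twist":-9,"fingers":0.085}]'
```

```text
clock: 2.95
eef_pos: [398.2, -197.3, 248.4]
tcp_rot: [3.141, -0.0, 0.222]
ft_force: [1.7, 0.1, -0.1]
gripper_width: 85.1
finger_force: 0.0
```

```bash
python3 -m crank '[{"dx":0.02,"dy":0.04,"dz":0,"twist":0,"fingers":0.085},{"dx":0.04,"dy":0.08,"dz":0,"twist":0,"fingers":0.085},{"dx":0.06,"dy":0.12,"dz":0,"twist":0,"fingers":0.085},{"dx":0.075,"dy":0.155,"dz":0,"twist":0,"fingers":0.085},{"dx":0.09,"dy":0.17,"dz":0,"twist":0,"fingers":0.085},{"dx":0.09,"dy":0.17,"dz":0,"twist":0,"fingers":0.085}]'
python3 - <<'E'
from h import *
shot('wrist','w2.png')
for t in ('tub','incubator'): print([(np.round(d['centre']).tolist(),round(d['conf'],2),proj('wrist',d['centre']).tolist()) for d in models.place_of(t,'wrist')])
shot('top','top3.png')
print([(np.round(d['centre']).tolist(),round(d['conf'],2)) for d in models.place_of('tub','top')])
i=cams.camera_info('wrist'); print(i['fov_y'],np.round(i['cam_to_world'],2).tolist())
E
```

```text
clock: 3.55
eef_pos: [488.6, -27.2, 248.1]
tcp_rot: [-3.141, -0.0, 0.225]
ft_force: [-0.8, 0.8, -0.1]
gripper_width: 84.5
finger_force: 0.0
[([380.0, 119.0, -0.0], 0.84, [142.9, 238.5]), ([488.0, -26.0, -2.0], 0.76, [275.5, 179.4]), ([361.0, -30.0, -2.0], 0.74, [257.4, 275.2]), ([504.0, 93.0, -3.0], 0.73, [178.0, 143.9])]
[([578.0, -238.0, 1.0], 0.79, [474.0, 143.7])]
[([504.0, 95.0, 1.0], 0.67), ([362.0, -29.0, -1.0], 0.6), ([381.0, 120.0, 3.0], 0.55), ([492.0, -26.0, 0.0], 0.54), ([680.0, -218.0, 84.0], 0.31)]
66.58746711207546 [[0.22, -0.94, -0.26, 554.14], [-0.98, -0.21, -0.06, -15.6], [-0.0, 0.27, -0.96, 372.64], [0.0, 0.0, 0.0, 1.0]]
```

View pics/w2.png

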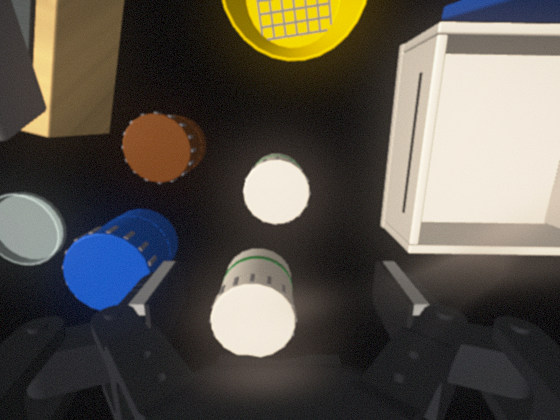

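```bash
python3 -c "
from h import *
print(ray('wrist',276.5,189,72))"
python3 -m crank '[{"dx":0.001,"dy":0,"dz":-0.05,"twist":0,"fingers":0.085},{"dx":0.001,"dy":0,"dz":-0.1,"twist":0,"fingers":0.085},{"dx":0.001,"dy":0,"dz":-0.15,"twist":0,"fingers":0.085},{"dx":0.001,"dy":0,"dz":-0.185,"twist":0,"fingers":0.085},{"dx":0.001,"dy":0,"dz":-0.205,"twist":0,"fingers":0.085},{"dx":0.001,"dy":0,"dz":-0.205,"twist":0,"fingers":0.085}]' 
python3 -m crank '[{"dx":0,"dy":0,"dz":0,"twist":0,"fingers":0.05},{"dx":0,"dy":0,"dz":0,"twist":0,"fingers":0.05},{"dx":0,"dy":0,"dz":0,"twist":0,"fingers":0.05},{"dx":0,"dy":0,"dz":0,"twist":0,"fingers":0.05},{"dx":0,"dy":0,"dz":0,"twist":0,"fingers":0.05}]' 30
```

```text
[492.3 -27.3  72. ]
clock: 4.4
eef_pos: [486.9, -29.6, 41.0]
tcp_rot: [-3.14, 0.004, 0.22]
ft_force: [0.3, -0.0, 0.8]
gripper_width: 84.6
finger_force: 0.0
clock: 4.9
eef_pos: [489.4, -29.6, 45.0]
tcp_rot: [3.14, -0.002, 0.222]
ft_force: [-3.5, -0.7, 9.5]
gripper_width: 63.3
finger_force: 33.1
```

```bash

python3 -m crank '[{"dx":0,"dy":0,"dz":0.015,"twist":0,"fingers":0.05},{"dx":0,"dy":0,"dz":0.045,"twist":0,"fingers":0.05},{"dx":0,"dy":0,"dz":0.085,"twist":0,"fingers":0.05},{"dx":0,"dy":0,"dz":0.12,"twist":0,"fingers":0.05},{"dx":0,"dy":0,"dz":0.135,"twist":0,"fingers":0.05},{"dx":0,"dy":0,"dz":0.135,"twist":0,"fingers":0.05},{"dx":0,"dy":0,"dz":0.135,"twist":0,"fingers":0.05}]' 50
python3 - <<'E'
from h import *
shot('scene','s3.png')
for t in('tub','incubator'): print(t,[(np.round(d['centre']).tolist(),round(d['conf'],2)) for d in models.place_of(t,'scene')])
E
```

```text
clock: 5.6
eef_pos: [488.4, -29.2, 178.0]
tcp_rot: [3.142, -0.0, 0.222]
ft_force: [1.0, -0.4, -2.5]
gripper_width: 62.9
finger_force: 55.8
tub [([503.0, 94.0, -3.0], 0.92), ([359.0, -27.0, -4.0], 0.91), ([384.0, 117.0, -2.0], 0.68)]
incubator [([582.0, -236.0, 2.0], 0.57)]
```

```bash

python3 -m crank '[{"dx":0.005,"dy":-0.02,"dz":0,"twist":0,"fingers":0.05},{"dx":0.014,"dy":-0.06,"dz":0,"twist":0,"fingers":0.05},{"dx":0.024,"dy":-0.1,"dz":0,"twist":0,"fingers":0.05},{"dx":0.034,"dy":-0.14,"dz":0,"twist":0,"fingers":0.05},{"dx":0.043,"dy":-0.18,"dz":0,"twist":0,"fingers":0.05},{"dx":0.05,"dy":-0.21,"dz":0,"twist":0,"fingers":0.05},{"dx":0.052,"dy":-0.22,"dz":0,"twist":0,"fingers":0.05},{"dx":0.052,"dy":-0.22,"dz":0,"twist":0,"fingers":0.05}]' 50
python3 - <<'E'
from h import *
im=shot('top','t4.png')
print(observe()['eef_pos'])
cv2.imwrite('pics/t4c.png',cv2.cvtColor(cv2.resize(im[130:290,270:470],None,fx=3,fy=3,interpolation=cv2.INTER_CUBIC),cv2.COLOR_RGB2BGR))
cams.camera('scene'); 
for c in('top','scene'):print([(np.round(d['centre']).tolist(),round(d['conf'],2)) for d in models.place_of('incubator',c)])
E
```

```text
clock: 6.55
eef_pos: [540.3, -250.1, 176.9]
tcp_rot: [-3.14, 0.001, 0.22]
ft_force: [-0.1, 0.4, -2.7]
gripper_width: 63.0
finger_force: 56.0
[ 540.2654366  -249.00020931  177.23150589]
[([583.0, -242.0, 1.0], 0.68)]
[([581.0, -237.0, 4.0], 0.58)]
```

View pics/t4c.png

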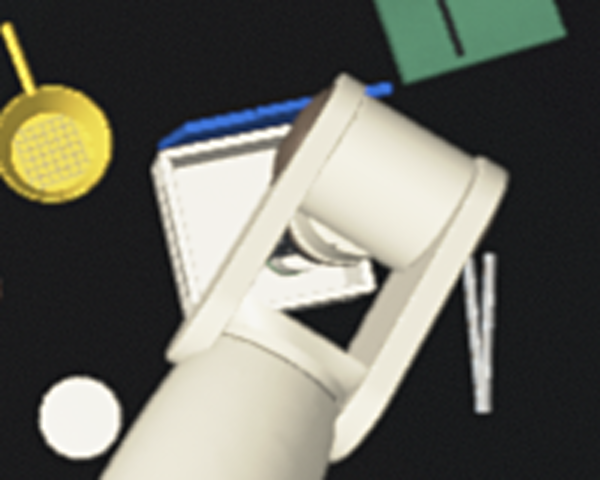

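```bash

python3 -m crank '[{"dx":0,"dy":0,"dz":-0.01,"twist":0,"fingers":0.05},{"dx":0,"dy":0,"dz":-0.03,"twist":0,"fingers":0.05},{"dx":0,"dy":0,"dz":-0.05,"twist":0,"fingers":0.05},{"dx":0,"dy":0,"dz":-0.07,"twist":0,"fingers":0.05},{"dx":0,"dy":0,"dz":-0.09,"twist":0,"fingers":0.05},{"dx":0,"dy":0,"dz":-0.105,"twist":0,"fingers":0.05},{"dx":0,"dy":0,"dz":-0.112,"twist":0,"fingers":0.05},{"dx":0,"dy":0,"dz":-0.112,"twist":0,"fingers":0.05}]' 50
```

```text
clock: 7.55
eef_pos: [540.3, -248.8, 65.4]
tcp_rot: [-3.141, 0.001, 0.222]
ft_force: [0.3, -0.6, -2.6]
gripper_width: 62.8
finger_force: 56.0
```

```bash

python3 -m crank '[{"dx":0,"dy":0,"dz":-0.004,"twist":0,"fingers":0.05},{"dx":0,"dy":0,"dz":-0.007,"twist":0,"fingers":0.05},{"dx":0,"dy":0,"dz":-0.010,"twist":0,"fingers":0.05},{"dx":0,"dy":0,"dz":-0.011,"twist":0,"fingers":0.05},{"dx":0,"dy":0,"dz":-0.011,"twist":0,"fingers":0.05}]' 50
```

```text
clock: 8.05
eef_pos: [540.6, -249.2, 55.2]
tcp_rot: [-3.141, 0.0, 0.222]
ft_force: [-1.1, -0.7, -3.0]
gripper_width: 62.8
finger_force: 56.0
```

Not touching yet; creep on.

```bash

python3 -m crank '[{"dx":0,"dy":0,"dz":-0.001,"twist":0,"fingers":0.05},{"dx":0,"dy":0,"dz":-0.002,"twist":0,"fingers":0.05},{"dx":0,"dy":0,"dz":-0.002,"twist":0,"fingers":0.05},{"dx":0,"dy":0,"dz":-0.002,"twist":0,"fingers":0.05}]' 50
```

```text
clock: 8.45
eef_pos: [540.8, -249.3, 54.2]
tcp_rot: [3.141, -0.001, 0.222]
ft_force: [-3.7, 2.7, 7.9]
gripper_width: 63.1
finger_force: 56.5
```

```bash

python3 -m crank '[{"dx":0,"dy":0,"dz":-0.001,"twist":0,"fingers":0.05},{"dx":0,"dy":0,"dz":-0.0015,"twist":0,"fingers":0.05},{"dx":0,"dy":0,"dz":-0.0015,"twist":0,"fingers":0.05}]' 50
```

```text
clock: 8.75
eef_pos: [541.1, -249.3, 54.1]
tcp_rot: [3.141, -0.001, 0.222]
ft_force: [-10.7, 8.1, 27.9]
gripper_width: 62.6
finger_force: 57.4
```

```bash

python3 -m crank '[{"dx":0,"dy":0,"dz":0.0015,"twist":0,"fingers":0.05},{"dx":0,"dy":0,"dz":0.0015,"twist":0,"fingers":0.07},{"dx":0,"dy":0,"dz":0.0015,"twist":0,"fingers":0.085},{"dx":0,"dy":0,"dz":0.0015,"twist":0,"fingers":0.085},{"dx":0,"dy":0,"dz":0.0015,"twist":0,"fingers":0.085},{"dx":0,"dy":0,"dz":0.0015,"twist":0,"fingers":0.085},{"dx":0,"dy":0,"dz":0.0015,"twist":0,"fingers":0.085}]' 20
python3 -m crank '[{"dx":0,"dy":0,"dz":0.02,"twist":0,"fingers":0.085},{"dx":0,"dy":0,"dz":0.06,"twist":0,"fingers":0.085},{"dx":0,"dy":0,"dz":0.1,"twist":0,"fingers":0.085},{"dx":0,"dy":0,"dz":0.14,"twist":0,"fingers":0.085},{"dx":0,"dy":0,"dz":0.18,"twist":0,"fingers":0.085},{"dx":0,"dy":0,"dz":0.22,"twist":0,"fingers":0.085},{"dx":0,"dy":0,"dz":0.24,"twist":0,"fingers":0.085}]' 20
python3 - <<'E'
from h import *
shot('wrist','w5.png')
for t in('tub','incubator','lid_edge','lid_hinge'): print(t,[(np.round(d['centre']).tolist(),round(d['conf'],2)) for d in models.place_of(t,'wrist')])
E
```

```text
clock: 9.45
eef_pos: [540.6, -249.2, 53.2]
tcp_rot: [-3.141, 0.0, 0.222]
ft_force: [1.1, 0.3, -0.4]
gripper_width: 85.2
finger_force: 0.0
clock: 10.15
eef_pos: [540.9, -249.4, 297.1]
tcp_rot: [3.139, -0.003, 0.222]
ft_force: [0.7, -0.8, -0.1]
gripper_width: 85.1
finger_force: 0.0
tub [([539.0, -252.0, 8.0], 0.89), ([361.0, -30.0, 1.0], 0.78), ([505.0, 96.0, 1.0], 0.64)]
incubator [([576.0, -236.0, -1.0], 0.96)]
lid_edge []
lid_hinge [([680.0, -215.0, 84.0], 0.69)]
```

View pics/w5.png

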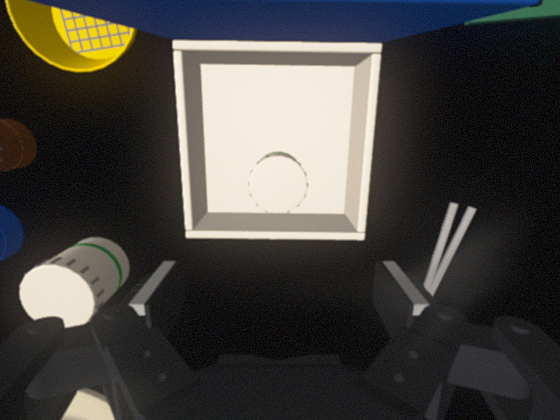

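```bash
python3 -m crank '[{"dx":0.01,"dy":0,"dz":0.04,"twist":0,"fingers":0},{"dx":0.05,"dy":0.01,"dz":0.05,"twist":0,"fingers":0},{"dx":0.09,"dy":0.02,"dz":0.05,"twist":0,"fingers":0},{"dx":0.13,"dy":0.028,"dz":0.05,"twist":0,"fingers":0},{"dx":0.163,"dy":0.036,"dz":0.05,"twist":0,"fingers":0},{"dx":0.163,"dy":0.036,"dz":0.05,"twist":0,"fingers":0},{"dx":0.163,"dy":0.036,"dz":0.05,"twist":0,"fingers":0}]' 60
python3 - <<'E'
from h import *
cams.camera('top'); cams.camera('scene')
for c in('top','scene'):
  print(c,[(np.round(d['centre']).tolist(),round(d['conf'],2)) for d in models.place_of('lid_edge',c)])
h=np.array([100,88.5]); d=np.array([np.cos(.22),np.sin(.22)])
for th in [1.42,1.36,1.3,1.24,1.18,1.12,1.06,1.0,.94,.88,.82,.76,.7,.64,.58,.52,.46,.4,.34,.28,.22,.16,.1,.05,.0]:
    P=h+188*np.array([-np.cos(th),np.sin(th)])+10*np.array([np.sin(th),np.cos(th)])
    w=np.array([582,-240])+d*(P[0]+11); print(th,np.round([w[0],w[1],P[1]+17],0))
E
```

```text
clock: 11.1
eef_pos: [704.0, -213.0, 340.7]
tcp_rot: [-3.14, 0.003, 0.222]
ft_force: [0.4, 0.2, 0.2]
gripper_width: 0.0
finger_force: 0.0
top [([657.0, -217.0, 289.0], 0.48)]
scene [([661.0, -223.0, 289.0], 0.76)]
1.42 [ 672. -220.  293.]
1.36 [ 661. -222.  291.]
1.3 [ 651. -225.  289.]
1.24 [ 640. -227.  287.]
1.18 [ 629. -229.  283.]
1.12 [ 619. -232.  279.]
1.06 [ 609. -234.  274.]
1.0 [ 599. -236.  269.]
0.94 [ 590. -238.  263.]
0.88 [ 581. -240.  257.]
0.82 [ 572. -242.  250.]
0.76 [ 564. -244.  242.]
0.7 [ 556. -246.  234.]
0.64 [ 549. -247.  226.]
0.58 [ 542. -249.  217.]
0.52 [ 536. -250.  208.]
0.46 [ 530. -252.  198.]
0.4 [ 525. -253.  188.]
0.34 [ 521. -254.  178.]
0.28 [ 517. -255.  167.]
0.22 [ 513. -255.  156.]
0.16 [ 511. -256.  145.]
0.1 [ 509. -256.  134.]
0.05 [ 508. -257.  125.]
0.0 [ 507. -257.  116.]
```

```bash
python3 -m crank '[{"dx":0,"dy":0,"dz":-0.025,"twist":0,"fingers":0},{"dx":0,"dy":0,"dz":-0.048,"twist":0,"fingers":0},{"dx":-0.014,"dy":-0.003,"dz":-0.048,"twist":0,"fingers":0},{"dx":-0.024,"dy":-0.005,"dz":-0.048,"twist":0,"fingers":0},{"dx":-0.033,"dy":-0.007,"dz":-0.048,"twist":0,"fingers":0},{"dx":-0.043,"dy":-0.009,"dz":-0.050,"twist":0,"fingers":0},{"dx":-0.043,"dy":-0.009,"dz":-0.050,"twist":0,"fingers":0}]'
python3 - <<'E'
from h import *
cams.camera('top'); cams.camera('scene')
for c in('top','scene'):
  print(c,[(np.round(d['centre']).tolist(),round(d['conf'],2)) for d in models.place_of('lid_edge',c)])
E
```

```text
clock: 12.0
eef_pos: [659.6, -222.7, 294.7]
tcp_rot: [3.141, -0.001, 0.221]
ft_force: [0.5, -0.2, 0.4]
gripper_width: 0.2
finger_force: 0.0
top [([644.0, -223.0, 285.0], 0.77), ([362.0, 258.0, 0.0], 0.26)]
scene [([650.0, -224.0, 287.0], 0.93), ([676.0, -218.0, 89.0], 0.25)]
```

```bash
python3 -m crank '[{"dx":-0.010,"dy":-0.003,"dz":-0.002,"twist":0,"fingers":0},{"dx":-0.021,"dy":-0.005,"dz":-0.004,"twist":0,"fingers":0},{"dx":-0.032,"dy":-0.007,"dz":-0.008,"twist":0,"fingers":0},{"dx":-0.042,"dy":-0.010,"dz":-0.012,"twist":0,"fingers":0},{"dx":-0.052,"dy":-0.012,"dz":-0.017,"twist":0,"fingers":0},{"dx":-0.062,"dy":-0.014,"dz":-0.022,"twist":0,"fingers":0},{"dx":-0.071,"dy":-0.016,"dz":-0.028,"twist":0,"fingers":0},{"dx":-0.080,"dy":-0.018,"dz":-0.034,"twist":0,"fingers":0}]'
python3 - <<'E'
from h import *
cams.camera('top'); cams.camera('scene')
for c in('top','scene'):
  print(c,[(np.round(d['centre']).tolist(),round(d['conf'],2)) for d in models.place_of('lid_edge',c)])
E
```

```text
clock: 13.0
eef_pos: [580.7, -240.2, 259.3]
tcp_rot: [3.142, -0.001, 0.222]
ft_force: [1.0, 0.5, 0.6]
gripper_width: -0.2
finger_force: 0.8
top [([563.0, -237.0, 252.0], 0.9)]
scene [([565.0, -244.0, 253.0], 0.62)]
```

```bash
python3 -m crank '[{"dx":-0.009,"dy":-0.002,"dz":-0.007,"twist":0,"fingers":0},{"dx":-0.017,"dy":-0.004,"dz":-0.015,"twist":0,"fingers":0},{"dx":-0.025,"dy":-0.006,"dz":-0.023,"twist":0,"fingers":0},{"dx":-0.032,"dy":-0.007,"dz":-0.031,"twist":0,"fingers":0},{"dx":-0.039,"dy":-0.009,"dz":-0.040,"twist":0,"fingers":0},{"dx":-0.045,"dy":-0.010,"dz":-0.049,"twist":0,"fingers":0},{"dx":-0.051,"dy":-0.012,"dz":-0.059,"twist":0,"fingers":0},{"dx":-0.056,"dy":-0.013,"dz":-0.069,"twist":0,"fingers":0}]'
python3 -m crank '[{"dx":-0.004,"dy":-0.001,"dz":-0.010,"twist":0,"fingers":0},{"dx":-0.008,"dy":-0.002,"dz":-0.021,"twist":0,"fingers":0},{"dx":-0.012,"dy":-0.002,"dz":-0.032,"twist":0,"fingers":0},{"dx":-0.014,"dy":-0.003,"dz":-0.042,"twist":0,"fingers":0},{"dx":-0.016,"dy":-0.003,"dz":-0.052,"twist":0,"fingers":0},{"dx":-0.016,"dy":-0.003,"dz":-0.058,"twist":0,"fingers":0},{"dx":-0.016,"dy":-0.003,"dz":-0.063,"twist":0,"fingers":0}]'
python3 - <<'E'
from h import *
cams.camera('top'); cams.camera('scene')
for c in('top','scene'):
  print(c,[(np.round(d['centre']).tolist(),round(d['conf'],2)) for d in models.place_of('lid_edge',c)])
E
```

```text
clock: 14.0
eef_pos: [524.1, -253.4, 189.4]
tcp_rot: [-3.141, 0.0, 0.222]
ft_force: [0.5, -0.2, 1.4]
gripper_width: -0.0
finger_force: 0.6
clock: 14.7
eef_pos: [508.6, -256.2, 126.7]
tcp_rot: [-3.141, 0.0, 0.222]
ft_force: [-1.3, 0.0, 1.0]
gripper_width: -0.2
finger_force: 0.5
top [([480.0, -254.0, 111.0], 0.81)]
scene [([487.0, -262.0, 106.0], 0.9)]
```

Tip at ~109 mm; press on down gently to 98.5.

```bash
python3 -m crank '[{"dx":0,"dy":0,"dz":-0.003,"twist":0,"fingers":0},{"dx":0,"dy":0,"dz":-0.006,"twist":0,"fingers":0},{"dx":0,"dy":0,"dz":-0.008,"twist":0,"fingers":0},{"dx":0,"dy":0,"dz":-0.009,"twist":0,"fingers":0},{"dx":0,"dy":0,"dz":-0.009,"twist":0,"fingers":0}]'
```

```text
clock: 15.4
eef_pos: [508.6, -256.2, 118.1]
tcp_rot: [-3.141, 0.0, 0.222]
ft_force: [0.0, 0.4, 1.3]
gripper_width: 0.3
finger_force: 0.0
```

```bash
python3 -m crank '[{"dx":0,"dy":0,"dz":-0.001,"twist":0,"fingers":0},{"dx":0,"dy":0,"dz":-0.002,"twist":0,"fingers":0},{"dx":0,"dy":0,"dz":-0.002,"twist":0,"fingers":0}]'
```

```text
clock: 15.7
eef_pos: [508.6, -256.2, 116.1]
tcp_rot: [-3.141, 0.0, 0.222]
ft_force: [0.1, 0.2, -0.2]
gripper_width: 0.2
finger_force: 0.0
```

```bash
python3 -m crank '[{"dx":0,"dy":0,"dz":-0.001,"twist":0,"fingers":0},{"dx":0,"dy":0,"dz":-0.002,"twist":0,"fingers":0},{"dx":0,"dy":0,"dz":-0.002,"twist":0,"fingers":0}]'
```

```text
clock: 16.0
eef_pos: [508.7, -256.3, 115.4]
tcp_rot: [3.141, -0.001, 0.222]
ft_force: [-4.9, 2.0, 14.9]
gripper_width: 0.0
finger_force: 7.7
```

```bash
python3 -m crank '[{"dx":0,"dy":0,"dz":-0.001,"twist":0,"fingers":0},{"dx":0,"dy":0,"dz":-0.001,"twist":0,"fingers":0},{"dx":0,"dy":0,"dz":-0.001,"twist":0,"fingers":0}]'
python3 -m crank '[{"dx":0,"dy":0,"dz":0.03,"twist":0,"fingers":0},{"dx":0,"dy":0,"dz":0.075,"twist":0,"fingers":0},{"dx":0,"dy":0.01,"dz":0.125,"twist":0,"fingers":0},{"dx":0,"dy":0.05,"dz":0.17,"twist":0,"fingers":0},{"dx":0,"dy":0.09,"dz":0.2,"twist":0,"fingers":0},{"dx":0,"dy":0.135,"dz":0.22,"twist":0,"fingers":0},{"dx":0,"dy":0.18,"dz":0.23,"twist":0,"fingers":0},{"dx":0,"dy":0.225,"dz":0.23,"twist":0,"fingers":0}]'
python3 -m crank '[{"dx":-0.01,"dy":0.045,"dz":0,"twist":0,"fingers":0},{"dx":-0.03,"dy":0.09,"dz":0,"twist":0,"fingers":0},{"dx":-0.04,"dy":0.135,"dz":0,"twist":0,"fingers":0},{"dx":-0.04,"dy":0.18,"dz":0,"twist":0,"fingers":0},{"dx":-0.04,"dy":0.225,"dz":0,"twist":0,"fingers":0},{"dx":-0.04,"dy":0.27,"dz":0,"twist":0,"fingers":0},{"dx":-0.04,"dy":0.28,"dz":0,"twist":0,"fingers":0},{"dx":-0.04,"dy":0.28,"dz":0,"twist":0,"fingers":0}]'
python3 - <<'E'
from h import *
shot('wrist','w6.png'); cams.camera('top'); cams.camera('scene')
for t in('thermostat','dial_grip','dial_pointer','mark_point','lid_edge'):
  for c in('wrist','top','scene'): print(t,c,[(np.round(d['centre']).tolist(),round(d['conf'],2),proj(c,d['centre']).tolist()) for d in models.place_of(t,c)])
E
```

```text
clock: 16.3
eef_pos: [508.7, -256.3, 115.2]
tcp_rot: [3.14, -0.001, 0.222]
ft_force: [-9.9, 6.0, 26.9]
gripper_width: -0.1
finger_force: 13.4
clock: 17.1
eef_pos: [508.6, -30.2, 345.2]
tcp_rot: [3.141, -0.003, 0.221]
ft_force: [0.6, 0.0, -0.4]
gripper_width: 0.4
finger_force: 0.0
clock: 17.9
eef_pos: [468.3, 249.6, 342.8]
tcp_rot: [-3.142, 0.001, 0.224]
ft_force: [0.3, -1.0, -0.5]
gripper_width: -0.0
finger_force: 0.0
thermostat wrist []
thermostat top [([481.0, -254.0, 99.0], 0.57, [365.1, 232.4])]
thermostat scene [([579.0, 252.0, -5.0], 0.85, [326.2, 179.7])]
dial_grip wrist [([548.0, 255.0, 209.0], 0.92, [290.5, 107.3]), ([676.0, 1.0, -1.0], 0.58, [491.1, 58.7])]
dial_grip top [([548.0, 253.0, 207.0], 0.6, [205.3, 206.5])]
dial_grip scene [([550.0, 250.0, 212.0], 0.64, [321.1, 128.2])]
dial_pointer wrist []
dial_pointer top [([594.0, 271.0, 204.0], 0.5, [200.1, 192.0])]
dial_pointer scene [([593.0, 272.0, 207.0], 0.86, [337.2, 129.6])]
mark_point wrist [([592.0, 227.0, 201.0], 0.63, [340.5, 55.6]), ([371.0, 257.0, 2.0], 0.3, [258.7, 229.8])]
mark_point top [([545.0, 254.0, 208.0], 0.59, [204.7, 207.4])]
mark_point scene []
lid_edge wrist []
lid_edge top [([483.0, -254.0, 99.0], 0.98, [365.0, 231.9])]
lid_edge scene [([487.0, -261.0, 100.0], 0.81, [212.7, 271.0]), ([475.0, 498.0, 2.0], 0.63, [329.6, 121.9])]
```

View pics/w6.png

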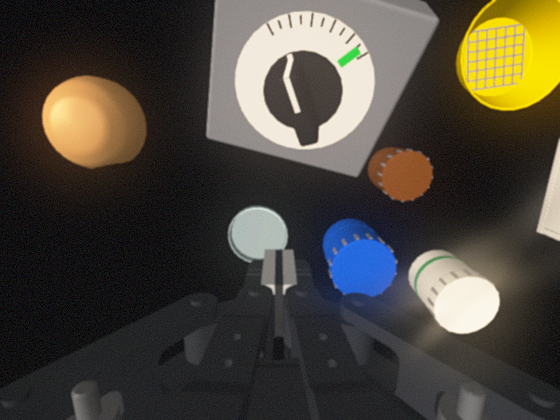

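```bash
cat >> h.py <<'E'
def onface(c,u,v,h,foot,yaw):
    i=cams.camera_info(c); f=210/np.tan(np.radians(i['fov_y'])/2); T=np.array(i['cam_to_world'])
    d=T[:3,:3]@np.array([(u-i['cx'])/f,(v-i['cy'])/f,1]); o=T[:3,3]
    n=np.array([-.5*np.cos(yaw),-.5*np.sin(yaw),np.sqrt(.75)])
    e=np.array([np.sqrt(.75)*np.cos(yaw),np.sqrt(.75)*np.sin(yaw),.5]); l=np.cross(n,e)
    p=o+d*(((foot+h*n-o)@n)/(d@n)); r=p-foot
    return np.round([r@e,r@l],1)   # uphill, left
E
python3 - <<'E'
from h import *
im=cams.camera('wrist')
cv2.imwrite('pics/w7c.png',cv2.cvtColor(cv2.resize(im[0:190,190:450],None,fx=3,fy=3,interpolation=cv2.INTER_CUBIC),cv2.COLOR_RGB2BGR))
g=np.array([548.5,253,209.])
for yaw in(-.1,0,.1):
    n=np.array([-.5*np.cos(yaw),-.5*np.sin(yaw),np.sqrt(.75)]); foot=g-31*n
    print(yaw,foot.round(),[onface('wrist',u,v,0,foot,yaw).tolist() for u,v in[(207,137),(358,177),(438,20),(218,0),(349,56)]],[onface('wrist',u,v,41,foot,yaw).tolist() for u,v in[(297,110),(288,72)]])
s=(im[...,1]>130)&(im[...,0]<100)&(im[...,2]<120); ys,xs=np.nonzero(s[:150]); print(xs.mean(),ys.mean(),len(xs))
E
```

```text
-0.1 [564. 251. 182.] [[-76.7, 70.8], [-64.4, -84.1], [78.6, -74.1], [42.3, 76.7], [37.7, -27.4]] [[3.1, -2.0], [27.2, 12.5]]
0 [564. 253. 182.] [[-67.7, 74.6], [-74.5, -81.1], [71.1, -83.5], [49.7, 70.3], [34.6, -32.3]] [[2.9, -1.8], [28.5, 10.6]]
0.1 [564. 255. 182.] [[-58.5, 77.5], [-84.4, -77.1], [62.6, -92.5], [56.3, 63.4], [31.0, -37.0]] [[2.7, -1.5], [29.5, 8.6]]
346.461038961039 56.46103896103896 154
```

View pics/w7c.png

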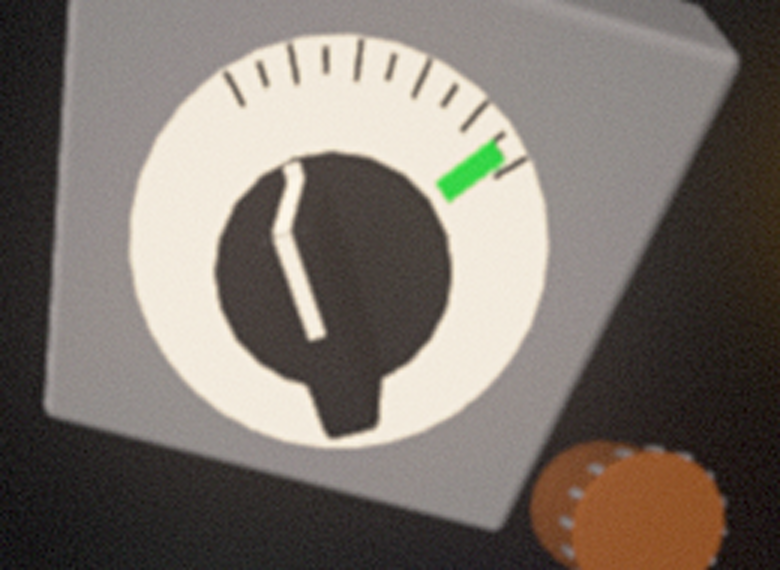

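```bash
python3 - <<'E'
from h import *
yaw=-.036
n=np.array([-.5*np.cos(yaw),-.5*np.sin(yaw),np.sqrt(.75)]); foot=np.array([548.5,253,209.])-31*n
F=lambda u,v,h: onface('wrist',190+u/3,u*0+v/3,h,foot,yaw)
a=F(281,235,41.);b=F(355,431,41.);m=F(471,171,1.);c=(a+b)/2
t0=[F(u,v,1.) for u,v in [(233,88),(293,64),(361,60),(423,78),(475,116),(511,167)]]
disc=[F(u,v,1.) for u,v in [(130,240),(548,245),(340,34),(340,448)]]
print(a,b,'axis off',c,'len',np.hypot(*(a-b)),'ptr ang',np.arctan2(*(a-b)[::-1]))
print('mark',m,np.hypot(*(m-c)),np.arctan2(*(m-c)[::-1]),'raw',np.arctan2(*m[::-1]))
print(disc,[round(float(np.arctan2(*(t-c)[::-1])),3) for t in t0])
E
```

```text
[23.  13.2] [-22.4 -18.2] axis off [ 0.3 -2.5] len 55.20072463292488 ptr ang 0.6050863684949844
mark [ 35.  -29.3] 43.84438390489711 -0.6576425018237659 raw -0.6969823117006231
[array([-7.1, 54.5]), array([ 22.8, -55.5]), array([55.9, 11.4]), array([-55.3, -20.4])] [0.768, 0.462, 0.144, -0.154, -0.455, -0.756]
```

```bash
python3 -c "
from h import *
o=observe();print(o['q'],o['eef_pos'])"
python3 -m crank '[{"dx":0.02,"dy":0,"dz":0,"twist":8,"fingers":0.035},{"dx":0.05,"dy":0,"dz":0,"twist":16,"fingers":0.035},{"dx":0.08,"dy":0.002,"dz":0,"twist":23,"fingers":0.035},{"dx":0.08,"dy":0.002,"dz":-0.04,"twist":23,"fingers":0.035},{"dx":0.08,"dy":0.002,"dz":-0.07,"twist":23,"fingers":0.035},{"dx":0.08,"dy":0.002,"dz":-0.085,"twist":23,"fingers":0.035},{"dx":0.08,"dy":0.002,"dz":-0.085,"twist":23,"fingers":0.035}]' 20
python3 - <<'E'
from h import *
shot('wrist','w8.png'); o=observe();print(o['q'])
E
```

```text
[3.41910354e-01 4.25935914e-02 1.36622885e+00 1.07203674e-04
 1.73272113e+00 1.69090115e+00] [468.61989366 248.32901388 343.24732077]
clock: 19.55
eef_pos: [548.1, 250.2, 256.7]
tcp_rot: [-3.141, 0.003, 0.623]
ft_force: [0.6, -0.1, 0.3]
gripper_width: 35.0
finger_force: 0.0
[3.00362919e-01 2.06030283e-01 1.35163503e+00 1.19827591e-04
 1.58425961e+00 1.24795507e+00]
```

View pics/w8.png

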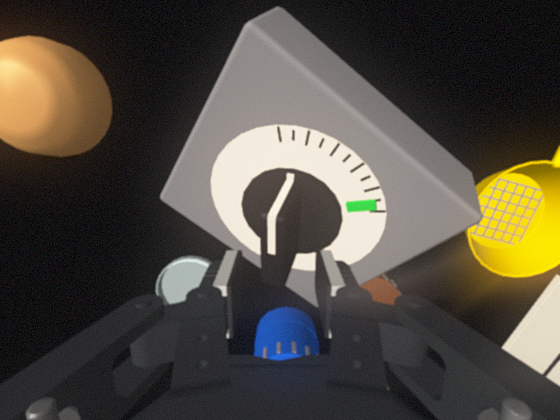

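```bash
python3 - <<'E'
from h import *
im=cams.camera('wrist'); o=observe(); print(o['eef_pos'])
print([(np.round(d['centre'],1).tolist(),round(d['conf'],2),proj('wrist',d['centre']).tolist()) for d in models.place_of('dial_grip','wrist')])
p=np.array(o['eef_pos']); print(proj('wrist',p),proj('wrist',p-[0,0,40]))
for q in([548.5,253,209],[548.5,250.5,209]): print(proj('wrist',q))
cv2.imwrite('pics/w9c.png',cv2.cvtColor(cv2.resize(im[110:310,190:410],None,fx=3,fy=3,interpolation=cv2.INTER_CUBIC),cv2.COLOR_RGB2BGR))
E
```

```text
[548.85273527 250.44562647 259.76882997]
[([545.7, 256.7, 207.5], 0.68, [265.9, 239.5])]
[277.4 284.6] [277.6 249.2]
[273.7 240.2]
[277.2 242.5]
```

View pics/w9c.png

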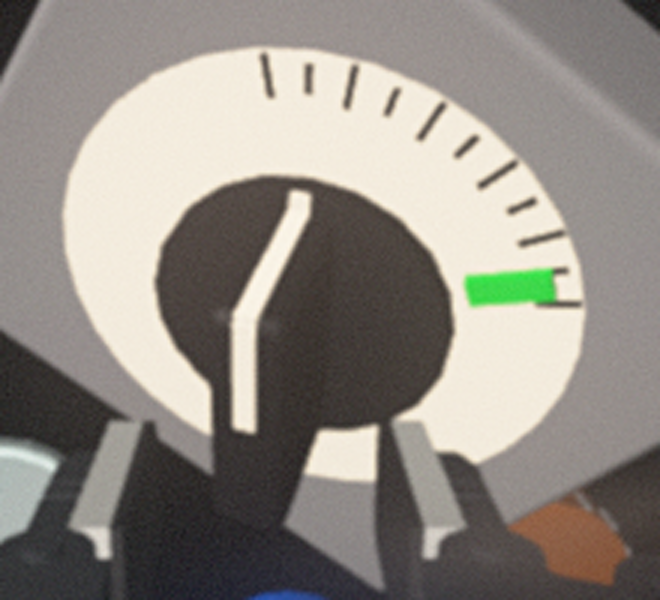

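```bash
python3 -m crank '[{"dx":-0.002,"dy":0.004,"dz":-0.015,"twist":0,"fingers":0.035},{"dx":-0.002,"dy":0.004,"dz":-0.03,"twist":0,"fingers":0.035},{"dx":-0.002,"dy":0.004,"dz":-0.04,"twist":0,"fingers":0.035},{"dx":-0.002,"dy":0.004,"dz":-0.042,"twist":0,"fingers":0.035},{"dx":-0.002,"dy":0.004,"dz":-0.042,"twist":0,"fingers":0.035}]' 20
```

```text
clock: 20.2
eef_pos: [546.5, 254.2, 215.8]
tcp_rot: [-3.141, 0.001, 0.623]
ft_force: [-0.3, -0.5, 0.2]
gripper_width: 34.7
finger_force: 0.0
```

```bash
python3 -m crank '[{"dx":0,"dy":0,"dz":0,"twist":0,"fingers":0.025},{"dx":0,"dy":0,"dz":0,"twist":0,"fingers":0.015},{"dx":0,"dy":0,"dz":0,"twist":0,"fingers":0.01},{"dx":0,"dy":0,"dz":0,"twist":0,"fingers":0.01}]' 20
```

```text
clock: 20.6
eef_pos: [548.6, 252.3, 217.1]
tcp_rot: [3.137, -0.002, 0.621]
ft_force: [15.5, -16.1, -2.9]
gripper_width: 21.0
finger_force: 18.6
```

```bash
python3 -m crank '[{"dx":0.002,"dy":-0.002,"dz":0,"twist":0,"fingers":0.01},{"dx":0.003,"dy":-0.003,"dz":0,"twist":-5,"fingers":0.01},{"dx":0.003,"dy":-0.003,"dz":0,"twist":-11,"fingers":0.01},{"dx":0.003,"dy":-0.003,"dz":0,"twist":-17,"fingers":0.01},{"dx":0.003,"dy":-0.003,"dz":0,"twist":-20,"fingers":0.01},{"dx":0.003,"dy":-0.003,"dz":0,"twist":-20,"fingers":0.01}]' 20
```

```text
clock: 21.2
eef_pos: [549.6, 251.5, 217.5]
tcp_rot: [-3.141, -0.001, 0.272]
ft_force: [-5.4, 0.5, 6.4]
gripper_width: 17.7
finger_force: 19.4
```

Works as planned (width narrows as the bar turns uphill). Continue.

```bash
python3 -m crank '[{"dx":0,"dy":0,"dz":0,"twist":-6,"fingers":0.01},{"dx":0,"dy":0,"dz":0,"twist":-12,"fingers":0.01},{"dx":0,"dy":0,"dz":0,"twist":-18,"fingers":0.01},{"dx":0,"dy":0,"dz":0,"twist":-24,"fingers":0.01},{"dx":0,"dy":0,"dz":0,"twist":-30,"fingers":0.01},{"dx":0,"dy":0,"dz":0,"twist":-30,"fingers":0.01}]' 20
```

```text
clock: 21.8
eef_pos: [549.8, 251.4, 217.3]
tcp_rot: [-3.141, -0.001, -0.252]
ft_force: [-4.0, -3.6, 7.0]
gripper_width: 16.0
finger_force: 52.1
```

```bash
python3 -m crank '[{"dx":0,"dy":0,"dz":0,"twist":-6,"fingers":0.01},{"dx":0,"dy":0,"dz":0,"twist":-12,"fingers":0.01},{"dx":0,"dy":0,"dz":0,"twist":-18,"fingers":0.01},{"dx":0,"dy":0,"dz":0,"twist":-24,"fingers":0.01},{"dx":0,"dy":0,"dz":0,"twist":-29,"fingers":0.01},{"dx":0,"dy":0,"dz":0,"twist":-29,"fingers":0.01},{"dx":0,"dy":0,"dz":0,"twist":-29,"fingers":0.01}]' 20
```

```text
clock: 22.5
eef_pos: [548.6, 251.9, 219.0]
tcp_rot: [-3.14, 0.001, -0.752]
ft_force: [-23.5, -3.6, 26.9]
gripper_width: 15.7
finger_force: 125.4
```

```bash
python3 -m crank '[{"dx":0,"dy":0,"dz":0,"twist":0,"fingers":0.018},{"dx":0,"dy":0,"dz":0,"twist":0,"fingers":0.025},{"dx":0,"dy":0,"dz":0,"twist":0,"fingers":0.035},{"dx":0,"dy":0,"dz":0,"twist":0,"fingers":0.04},{"dx":0,"dy":0,"dz":0.03,"twist":0,"fingers":0.04},{"dx":0,"dy":0,"dz":0.06,"twist":0,"fingers":0.04},{"dx":-0.03,"dy":0,"dz":0.1,"twist":0,"fingers":0.04},{"dx":-0.05,"dy":0,"dz":0.12,"twist":0,"fingers":0.04}]' 20
python3 -m crank '[{"dx":-0.01,"dy":0,"dz":0,"twist":8,"fingers":0},{"dx":-0.03,"dy":0,"dz":0.01,"twist":16,"fingers":0},{"dx":-0.03,"dy":0,"dz":0.01,"twist":24,"fingers":0},{"dx":-0.03,"dy":0,"dz":0.01,"twist":32,"fingers":0},{"dx":-0.03,"dy":0,"dz":0.01,"twist":40,"fingers":0},{"dx":-0.03,"dy":0,"dz":0.01,"twist":43,"fingers":0},{"dx":-0.03,"dy":0,"dz":0.01,"twist":43,"fingers":0}]' 20
python3 - <<'E'
from h import *
im=cams.camera('wrist'); cams.camera('scene'); cams.camera('top')
for t in('dial_pointer','mark_point','lid_edge'):
  for c in('wrist','top','scene'): print(t,c,[(np.round(d['centre']).tolist(),round(d['conf'],2),proj(c,d['centre']).tolist()) for d in models.place_of(t,c)])
u,v=map(int,proj('wrist',[560,253,190])); v0=max(0,v-100);u0=max(0,u-130);print(u0,v0)
cv2.imwrite('pics/w10c.png',cv2.cvtColor(cv2.resize(im[v0:v0+190,u0:u0+260],None,fx=3,fy=3,interpolation=cv2.INTER_CUBIC),cv2.COLOR_RGB2BGR))
E
```

```text
clock: 23.3
eef_pos: [499.0, 251.3, 339.3]
tcp_rot: [-3.139, -0.001, -0.755]
ft_force: [0.7, 0.0, 1.1]
gripper_width: 40.2
finger_force: 0.0
clock: 24.0
eef_pos: [469.7, 251.3, 346.2]
tcp_rot: [-3.141, 0.0, -0.004]
ft_force: [-0.7, -0.3, -0.3]
gripper_width: -0.0
finger_force: 0.0
dial_pointer wrist []
dial_pointer top [([589.0, 224.0, 200.0], 0.75, [215.3, 193.7])]
dial_pointer scene [([590.0, 224.0, 203.0], 0.72, [329.4, 140.5])]
mark_point wrist [([594.0, 223.0, 202.0], 0.49, [314.4, 44.7])]
mark_point top []
mark_point scene [([366.0, 260.0, -3.0], 0.46, [270.1, 155.3])]
lid_edge wrist []
lid_edge top [([478.0, -257.0, 102.0], 0.84, [366.3, 233.3])]
lid_edge scene [([577.0, 253.0, -5.0], 0.59, [325.8, 179.2]), ([484.0, -263.0, 96.0], 0.57, [211.6, 272.3]), ([470.0, -500.0, -7.0], 0.51, [160.6, 361.6])]
145 0
```

View pics/w10c.png

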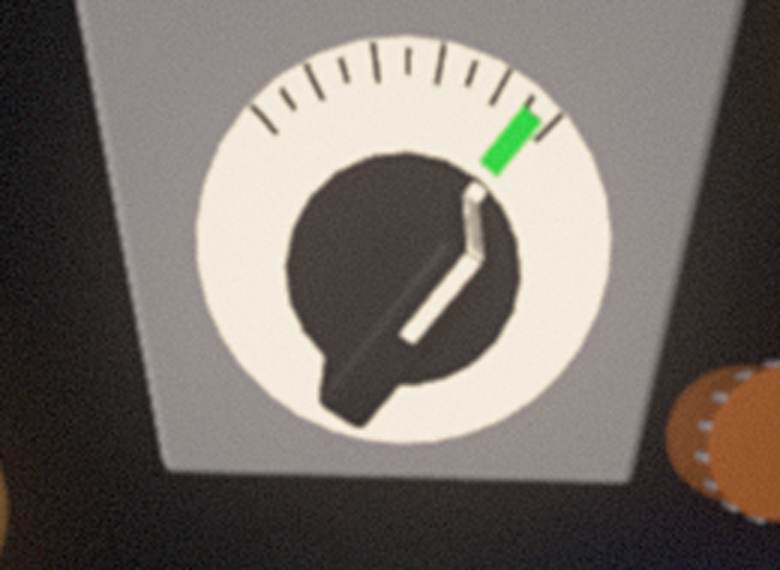

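```bash
python3 - <<'E'
from h import *
yaw=-.03
n=np.array([-.5*np.cos(yaw),-.5*np.sin(yaw),np.sqrt(.75)]); foot=np.array([548.5,252.5,209.])-31*n
F=lambda u,v,h: onface('wrist',145+u/3,v/3,h,foot,yaw)
a=F(480,258,41.);a0=F(407,340,41.);b=F(342,413,41.)
c=np.mean([F(u,v,0.) for u,v in [(196,240),(611,240)]],0); c2=np.mean([F(u,v,0.) for u,v in [(403,36),(403,443)]],0)
print(c,c2,(a+b)/2,'ptr',np.arctan2(*(a-a0)[::-1]),np.arctan2(*(a-b)[::-1]))
C=np.array([(c[0]+c2[0])/2,(c[1]+c2[1])/2])
ang=lambda p:np.arctan2(*(p-C)[::-1])
print('mark',[ang(F(u,v,1.)) for u,v in[(511,142),(490,168),(533,115)]],'ptr end low',ang(F(474,188,10.)),'ticks',[ang(F(u,v,1.)) for u,v in[(263,118),(375,62),(441,62),(550,127)]])
E
```

```text
[ 7.85 -2.2 ] [-0.9 -2.4] [ 0.1 -3.8] ptr -0.6581520750746779 -0.6588060361174761
mark [np.float64(-0.7193465285013074), np.float64(-0.7397555162459463), np.float64(-0.7071903643499714)] ptr end low -0.6666033217736922 ticks [np.float64(0.8005112481568173), np.float64(0.1603531563767746), np.float64(-0.1670656612307895), np.float64(-0.8117540977784052)]
```

```bash
python3 -c "
from h import *
print(workorder.hand_in())"
```

```text
the job is handed in; nothing more can be done
None
```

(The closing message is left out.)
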